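# Cover the ultrasonic cleaner and start it with the pedal

### The arm

A 7-joint arm with a two-finger parallel gripper is mounted at the origin on the work surface. World frame = base frame: x ahead of the robot, y to its left, z up, the work surface at z = 0. Lengths are in m, angles in degrees, forces in N, time in s.
With the tool pointing down it reaches from about 0.425 to 0.875 m from the base axis. Payload 4.7 kg.
Tool frame: the origin (TCP) lies on the centre line of the jaws, within the pads' length; the fingertips stand 8 mm ahead of it and the grasp point (between the pads) lies 11 mm behind it; z points along the fingers, y is the direction in which the jaws open and shut (so a half turn about z gives the same grasp; the last joint's range is limited). The gripper opens to 87 mm and grips with 3 to 60 N. Pads are 19 mm wide; open, the fingers measure 117 mm over their backs; the gripper's body (75 mm by 190 mm) begins 51 mm behind the grasp point.
Start: joints at [-65.14, 18.392, -4.016, 83.108, 1.295, 78.541, -3.26], TCP at [0.265, 0.594, 0.231] pointing down, gripper open.
Joint ranges: [-163.93, 163.93], [-17.29, 119.83], [-79.2, 71.16], [3.27, 140.29], [-89.18, 269.18], [5.43, 117.66], [-154.24, 154.24]. Speed limits (degrees/s): [147.25, 147.25, 180, 180, 180, 180, 180].

### API

Orientations are given as [roll, pitch, yaw] about the fixed x, y, z axes, in that order (R = Rz(yaw) Ry(pitch) Rx(roll)).
In Python, from cell import env gives the robot as it stands. The module is installed in compiled form; this text tells all that it offers.
- The arm moves only by the tool move_arm, never from a script. Its argument "steps" is a list of rows, each a list of 2 entries, a list of its own where there are three numbers: the shift along the tool's x, y, z in m, then the turn about the tool's z in rad. A call has 1 to 20 rows; each row is the pose to reach, as a shift and turn from the pose commanded when the call began, along the tool's axes at that moment; what a row does not reach only later rows make up. A row lasts 1/8 s, in which the tool goes at most 62.5 mm and 10.7 degrees, less where a joint would pass 70% of its speed; a pose out of reach is approached as far as the arm can. A call with a gripper value outside its range is refused whole. "hand" is the closure, from -1 (fully open) to 1 (shut), set as the call begins (left out, the last holds). The fingers move at their own pace and stop on an object; "squeeze" is the grip in N (left out, the last holds). Time passes only in rows, so rows that repeat a pose let the fingers close. It gives the time, the measured TCP pose, the force and the opening at its end, in the units of the state.
- env.get_obs(): the state, without advancing time (a new reading comes with each control period).
- env.read_camera(name): name is "scene" or "top" or "wrist"; returns (picture, depth): 400x640x3 uint8, red, green, blue; 400x640 float32, m along the optical axis (not along the pixel's ray), 0 where there is no reading.
- env.calibration(name): a dict with "intrinsics" (3x3 intrinsics, pixels), "position" and "orientation" of the camera in the world; the wrist camera has in their place "mount" (4x4, takes a point from camera to tool coordinates, whose origin is the TCP and whose axes are the flange's). Camera axes: x right, y up, looking along -z (the intrinsics and any distortion apply to the point x, -y, -z); pixel columns grow to the right and rows downward; lengths in m; the calibration is good to about 2 mm. A picture is of the moment at which its call begins: read the wrist's pose just before it. calibration takes no time and is no camera call.
- env.sign_off(): hands the job in, once; it reports no verdict.
Trained networks look in the newest picture that a camera, given by its name, has taken for a name from the list of things; names that differ only in an ending like _2 or _b are one class to them, and where a whole thing is asked for, a point or a joint stands for the part that bears it (a point fixed in the world has none). Each returns a list of dicts, best first, with "conf" (0 to 1); they miss things now and then, are a little off and sometimes report something else, mostly with a low value. They report only what shows in the picture. A call takes as long as a camera call. They do not tell look-alikes from the thing itself.
- env.cut_out(camera, query): "region" (400x640 bool, what is visible of it) and "uv" ([column, row] in pixels, amid what is visible of it).
The state is a dict: "time_s": time; "qpos": joint angles; "joint_velocities": joint speeds; "effort": joint torques, N m; "tool_pos": TCP position; "tool_rot": TCP orientation; "force": force on the tool from outside, world axes, zero at the start; "wrist_torque": the same for the moment, N m; "grip_width": finger opening in m.
Only numpy, scipy, OpenCV 4.12 (cv2) and the standard library are available. Lean on these libraries where they do the work, as an engineer would, in place of code of your own. Each camera call takes 0.05 s, during which the arm holds its last target. There are 200 camera calls.

### The job

Put the loose steel lid gently (not dropped) onto the ultrasonic cleaner's open round tank so that it sits fully seated and level, and let go of it. Then press the hinged pedal switch all the way down to its stop, hold it down for two seconds to start the cycle, and let it spring back up. Do not press the pedal while the tank is uncovered, and do not disturb the phone, bottle, parts tray or screwdriver.

Things in the scene. Friction and masses are not known exactly. Their poses are not given: they have to be found in the camera images.
- cleaner: Ultrasonic cleaner, fixed to the bench: white box 180 x 180 x 84 mm with a round open tank in its top (mouth 120 mm across, 64 mm deep, thin steel ring around it) and a grey control panel on its front. Origin: centre of the underside; z up, front faces its -x. Its place and yaw vary.
- tank_rim (a point): Centre of the tank's round mouth, level with the flat top that the lid rests on (84 mm above the bench).
- lid: Loose round steel lid, 0.3 kg, 49 mm tall, lying right way up. From below: a plug 112 mm across, 10 mm deep (edge chamfered 3 mm) that drops into the tank mouth; a flange 144 mm across, 5 mm thick that rests around the mouth; a central black knob, an upright cylinder 28 mm across, 34 mm tall. Origin: centre of the plug's underside; z up. Any yaw will do.
- lid_flange (a point): Point on the lid's axis at the height of the flange's underside (10 mm above the lid's origin); when seated it coincides with tank_rim.
- lid_knob (a point): Centre of the top of the lid's knob (49 mm above the lid's origin).
- pedal_base: Base of the pedal switch, fixed to the bench: grey plate 180 x 112 x 10 mm with two low cheeks (tops 38 mm above the bench) at the hinge end, its +x end. Origin: centre of the underside. Its place and yaw vary; the pedal's free end lies at its -x end.
- pedal (a joint): Pedal angle in rad: 0 at rest (sloping up 0.25 rad from hinge to free end), 0.25 fully down on its stop (level). The pedal is a dark plate 145 x 92 x 8 mm with a ribbed rubber pad 4 mm thick on its outer part; a spring returns it. About 6 N on the pad starts it, 12 N holds it on its stop.
- pedal_tread (a point): Point on top of the rubber pad, on the pedal's centreline, 115 mm from the hinge axis along the plate; moves with the pedal (about 62 mm above the bench at rest, 34 mm when fully down).
- pedal_hinge (a point): Middle of the pedal's hinge axis, 26 mm above the bench; the axis is level, along pedal_base's y.
- phone: Bystander: phone 72 x 150 x 8 mm lying flat, dark screen up. Origin: centre of the underside.
- bottle: Bystander: closed white bottle 66 mm across, 150 mm tall, upright. Origin: centre of the underside.
- tray: Bystander: open grey parts tray 150 x 110 x 30 mm. Origin: centre of the underside.
- driver: Bystander: screwdriver 180 mm long with a black handle, lying down. Origin: on its axis line, at its underside.
There are look-alikes about, which are no part of the job. What is shaped like the lid but green or purple is not meant. Leave any blue look-alike of the pedal_base alone.

How it is judged:
By the outcome, as a careful person would: the job done as asked, in the order asked, and still so for the second after the job is handed in, with the robot touching nothing.
It also fails if it takes over 69 s, if anything falls off the work surface, if the arm or the gripper's body presses on something with over 40 N, if the wrist force passes 120 N, or if a joint passes its speed limit or range.

## Working session

There is one attempt and no reset: what is moved stays moved. The work goes in short steps, Python scripts to look and compute and a tool call to move; the robot and the scene stay as the last step left them, time stands still between calls to the robot, and variables do not carry over. Pictures are saved under pics/ and viewed, about 8 in all and at most 12, crops included, and the job is handed in when it is done.

Besides the shell and the picture viewer there is one more tool, called by a JSON object that holds its "method" and its "body". move_arm: Moves the arm, as the interface text tells. Its arguments: {"type":"object","properties":{"steps":{"type":"array"},"hand":{"type":"number"},"squeeze":{"type":"number"}},"required":["steps"]}

```bash
mkdir -p pics; cat > h.py <<'E'
import numpy as np, cv2
from scipy.spatial.transform import Rotation as R
from cell import env
def pose():
    o=env.get_obs(); T=np.eye(4); T[:3,3]=o['tool_pos']; T[:3,:3]=R.from_euler('xyz',o['tool_rot'],degrees=True).as_matrix(); return T
def camT(n,T=None):
    c=env.calibration(n)
    if 'mount' in c: return T@np.array(c['mount'])
    M=np.eye(4); M[:3,3]=c['position']; q=np.array(c['orientation'])
    M[:3,:3]=q if q.shape==(3,3) else R.from_euler('xyz',q,degrees=True).as_matrix(); return M
def cloud(n,d,T=None):
    K=np.array(env.calibration(n)['intrinsics']); v,u=np.mgrid[:400,:640]
    p=np.stack([(u-K[0,2])/K[0,0]*d,-(v-K[1,2])/K[1,1]*d,-d],-1)
    M=camT(n,T); P=p@M[:3,:3].T+M[:3,3]; P[d==0]=np.nan; return P
E
python3 - <<'E'
from h import *
for n in ['scene','top']:
    print(n,env.calibration(n))
    T=pose(); im,d=env.read_camera(n); cv2.imwrite(f'pics/{n}0.png',im[:,:,::-1]); np.save(n+'.npy',d)
    P=cloud(n,d,T)
    for q in ['lid','cleaner','pedal_base','pedal','phone','bottle','tray','driver']:
        for r in env.cut_out(n,q)[:4]:
            m=r['region']; print(n,q,round(r['conf'],2),np.round(r['uv']),m.sum(),np.round(np.nanmedian(P[m],0),3),np.round(np.nanpercentile(P[m],98,axis=0),3))
print(env.calibration('wrist')); print(env.get_obs())
E
```

```text
scene {'intrinsics': array([[427.18875699,   0.        , 317.34187444],
       [  0.        , 427.18875699, 207.3465576 ],
       [  0.        ,   0.        ,   1.        ]]), 'position': array([ 1.18030741, -0.19428295,  1.11861439]), 'orientation': array([34.37113985,  0.28489694, 74.58876515])}
scene lid 0.83 [242. 265.] 1744 [ 0.587 -0.257  0.016] [ 0.646 -0.194  0.049]
scene lid 0.61 [216. 175.] 1196 [ 0.244 -0.286  0.015] [ 0.303 -0.222  0.049]
scene lid 0.61 [422. 265.] 1786 [0.728 0.237 0.015] [0.788 0.305 0.048]
scene cleaner 0.78 [332. 212.] 3941 [0.505 0.03  0.08 ] [0.598 0.116 0.087]
scene pedal_base 0.94 [408. 204.] 2066 [0.526 0.262 0.036] [0.606 0.345 0.067]
scene pedal_base 0.62 [398. 128.] 1606 [0.224 0.36  0.033] [0.304 0.446 0.067]
scene pedal 0.74 [408. 199.] 1199 [0.512 0.267 0.05 ] [0.575 0.325 0.068]
scene pedal 0.63 [399. 124.] 881 [0.208 0.365 0.05 ] [0.27  0.423 0.068]
scene pedal 0.29 [244. 262.] 1786 [ 0.586 -0.258  0.016] [ 0.646 -0.194  0.049]
scene phone 0.92 [368. 304.] 1480 [0.797 0.05  0.008] [0.83  0.124 0.013]
scene phone 0.67 [404. 207.] 1993 [0.5
[... 2217 characters left out ...]
e+00]])}
{'time_s': 0.9, 'qpos': array([-65.14158325,  18.39091336,  -4.0148042 ,  83.1084679 ,
         1.29529667,  78.54318461,  -3.26060516]), 'joint_velocities': array([-0.02095278, -0.04218796,  0.1041937 , -0.10681018,  0.05782699,
        0.04311678,  0.07686678]), 'effort': array([ 4.61831132e-04, -4.91095877e+01, -4.02915739e-01, -3.12767315e+01,
       -6.35583163e-02,  3.36669548e-02,  2.13649582e-05]), 'tool_pos': array([0.26494411, 0.59355148, 0.23058977]), 'tool_rot': array([1.79997417e+02, 3.62132790e-03, 1.55948624e+02]), 'force': array([-0.37431879,  0.35254681, -0.29318337]), 'wrist_torque': array([-0.040714  , -0.0005142 , -0.01275484]), 'grip_width': 0.08725511599175197}
```

View pics/scene0.png

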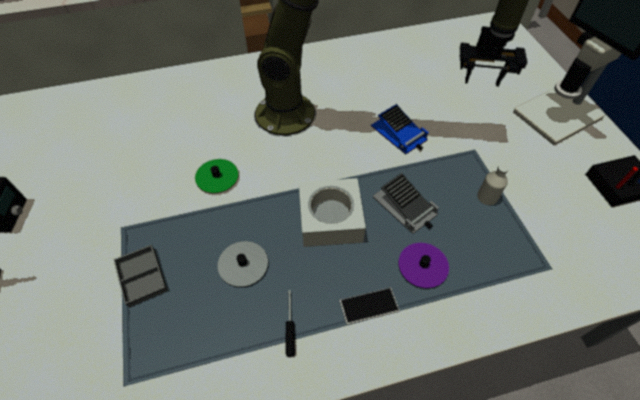

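View pics/top0.png

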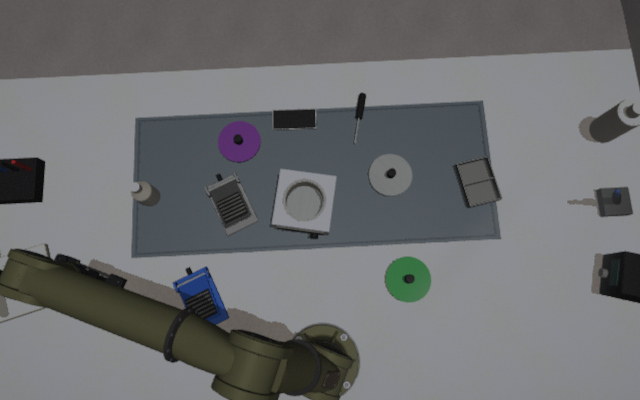

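Lid candidates in the scene picture are green (216,175), purple (422,265) and plain steel (242,265). The steel one is the lid. For the pedal, blue (398,128) is the look-alike and the grey one at (408,204) is meant. I'll measure these accurately and crop the steel lid.

```bash
cat >> h.py <<'E'
def circ(xy,it=5):
    c,_=xy.mean(0),0
    A=np.c_[2*xy,np.ones(len(xy))]; w=np.ones(len(xy),bool)
    for _ in range(it):
        s=np.linalg.lstsq(A[w],(xy[w]**2).sum(1),rcond=None)[0]; c=s[:2]; r=np.sqrt(s[2]+c@c)
        e=abs(np.linalg.norm(xy-c,axis=1)-r); w=e<max(2*np.median(e),.002)
    return c,r
def discfit(P,z,c0,R):
    # enclosing circle of points with height z near c0
    m=(abs(P[...,2]-z)<.006)&(np.linalg.norm(P[...,:2]-c0,axis=-1)<R)
    return cv2.minEnclosingCircle(P[m][:,:2].astype(np.float32)),P[m].mean(0),m.sum()
def tool(v,T): return np.round(T[:3,:3].T@(np.array(v)-T[:3,3]),4)
E
python3 - <<'E'
from h import *
T=pose()
for n in ['scene','top']:
    P=cloud(n,np.load(n+'.npy'),T)
    print(n,'flange',discfit(P,.015,[.58,-.255],.08)); print('knob',discfit(P,.049,[.58,-.255],.04))
    m=(abs(P[...,2]-.084)<.008)&(np.linalg.norm(P[...,:2]-[.5,.03],axis=-1)<.14)
    print('cleaner box',cv2.minAreaRect(P[m][:,:2].astype(np.float32)),np.median(P[m][:,2]))
    # tank hole: points inside with low z
    m=(P[...,2]<.07)&(P[...,2]>.0)&(np.linalg.norm(P[...,:2]-[.5,.03],axis=-1)<.065)
    print('hole',cv2.minEnclosingCircle(P[m][:,:2].astype(np.float32)))
    m=(P[...,2]>.006)&(P[...,2]<.08)&(np.linalg.norm(P[...,:2]-[.52,.268],axis=-1)<.12)
    Q=P[m]; print('pedal rect',cv2.minAreaRect(Q[:,:2].astype(np.float32)))
    hi=Q[Q[:,2]>.056]; print('high end',hi.mean(0),len(hi)); 
    for a in (.02,.03,.04,.05,.06): s=Q[abs(Q[:,2]-a)<.004]; print(a,len(s),s.mean(0).round(3))
print('tool yaw',env.get_obs()['tool_rot'],'lid rel',tool([.58,-.255,.2],T))
im=cv2.imread('pics/scene0.png'); a=im[215:315,180:300]; b=im[150:250,340:460]
cv2.imwrite('pics/crop1.png',cv2.resize(np.hstack([a,b]),None,fx=3,fy=3,interpolation=cv2.INTER_CUBIC))
E
```

```text
scene flange (((0.5799621343612671, -0.2574528157711029), 0.0733092799782753), array([ 0.58365979, -0.25811238,  0.01532329]), np.int64(1661))
knob (((0.5809385180473328, -0.25656211376190186), 0.01464816927909851), array([ 0.58172885, -0.25743763,  0.04860954]), np.int64(73))
cleaner box ((0.4959574341773987, 0.030252844095230103), (0.18059271574020386, 0.18446467816829681), 79.12586212158203) 0.08365962281402894
hole ((0.48518574237823486, 0.03309294208884239), 0.05936266481876373)
pedal rect ((0.5299984812736511, 0.25266891717910767), (0.19566752016544342, 0.1986529380083084), 5.757839679718018)
high end [0.47066883 0.25012717 0.06214667] 415
0.02 48 [0.592 0.298 0.019]
0.03 224 [0.566 0.293 0.031]
0.04 265 [0.544 0.282 0.039]
0.05 245 [0.51  0.268 0.05 ]
0.06 272 [0.477 0.252 0.06 ]
top flange (((0.579410970211029, -0.2553943693637848), 0.07261409610509872), array([ 0.57745129, -0.25428349,  0.01461408]), np.int64(1194))
knob (((0.578755259513855, -0.25485822558403015), 0.014127504080533981), array([ 0.57873939, -0.25452586,  0.04840964]), np.int64(54))
cleaner box ((0.4954621195793152, 0.032556429505348206), (0.18009984493255615, 0.1822793334722519), 78.96986389160156) 0.08370523713266054
hole ((0.49810853600502014, 0.03319966048002243), 0.05972844362258911)
pedal rect ((0.5188893675804138, 0.26892340183258057), (0.23701797425746918, 0.2267254889011383), 74.97193908691406)
high end [0.46847799 0.2556286  0.06278753] 477
0.02 59 [0.533 0.277 0.019]
0.03 172 [0.563 0.299 0.031]
0.04 229 [0.546 0.287 0.04 ]
0.05 198 [0.509 0.27  0.05 ]
0.06 299 [0.475 0.258 0.06 ]
tool yaw [1.79997417e+02 3.62132790e-03 1.55948624e+02] lid rel [-0.6335 -0.6465  0.0306]
```

View pics/crop1.png

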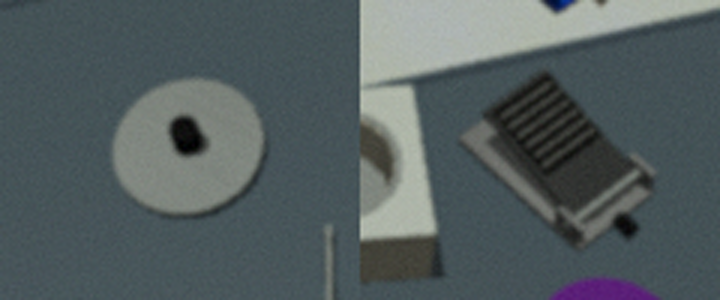

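{"method": "move_arm", "body": {"steps": [[[-0.6335,-0.6465,0.01],1.57],[[-0.6335,-0.6465,0.01],1.57],[[-0.6335,-0.6465,0.01],1.57],[[-0.6335,-0.6465,0.01],1.57],[[-0.6335,-0.6465,0.01],1.57],[[-0.6335,-0.6465,0.01],1.57],[[-0.6335,-0.6465,0.01],1.57],[[-0.6335,-0.6465,0.01],1.57],[[-0.6335,-0.6465,0.01],1.57],[[-0.6335,-0.6465,0.01],1.57],[[-0.6335,-0.6465,0.01],1.57],[[-0.6335,-0.6465,0.01],1.57],[[-0.6335,-0.6465,0.01],1.57],[[-0.6335,-0.6465,0.01],1.57],[[-0.6335,-0.6465,0.01],1.57],[[-0.6335,-0.6465,0.01],1.57],[[-0.6335,-0.6465,0.01],1.57],[[-0.6335,-0.6465,0.01],1.57]], "hand": -1}}

```text
time_s: 3.15
tool_pos: [0.5802, -0.2531, 0.2207]
tool_rot: [-180.0, -0.1, 66.1]
force: [-0.1, -0.5, -0.5]
grip_width: 0.0868
```

```bash
cat > lid.py <<'E'
from h import *
T=pose(); im,d=env.read_camera('wrist'); cv2.imwrite('pics/w1.png',im[:,:,::-1]); P=cloud('wrist',d,T)
print(discfit(P,.015,[.58,-.256],.09)); k=discfit(P,.049,[.58,-.256],.04); print('knob',k)
o=env.get_obs(); print(o['tool_pos'],o['tool_rot'],o['qpos'],'rel',tool([*k[0][0],.027],T))
E
python3 lid.py
```

```text
(((0.5796035528182983, -0.25639790296554565), 0.07217291742563248), array([ 0.58104115, -0.25328684,  0.01387697]), np.int64(11287))
knob (((0.5798565149307251, -0.2560923099517822), 0.013839274644851685), array([ 0.57994988, -0.25562111,  0.04766237]), np.int64(525))
[ 0.58025319 -0.25322613  0.22079067] [ 1.79993186e+02 -7.84307121e-02  6.61299582e+01] [-12.40139016  19.8916533   42.84465951  87.91522393 -13.78502603
  77.58295608   7.84088966] rel [-0.0032  0.0009  0.1937]
```

View pics/w1.png

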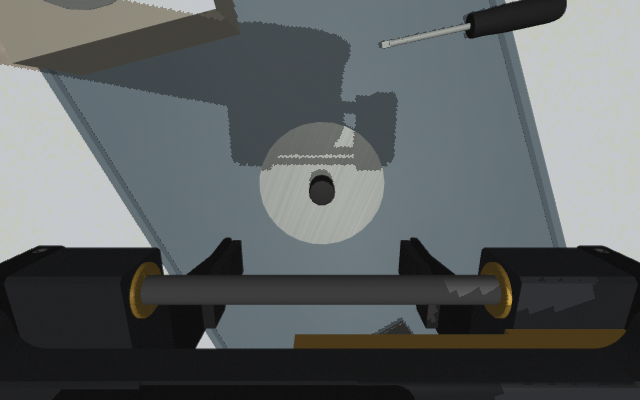

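The wrist picture shows the plain steel lid at (321,185) with its black knob at (321,188). The fit agrees with the fixed cameras to 1 mm.

{"method": "move_arm", "body": {"steps": [[[-0.003,0.001,0.05],0],[[-0.003,0.001,0.1],0],[[-0.003,0.001,0.14],0],[[-0.003,0.001,0.17],0],[[-0.003,0.001,0.185],0],[[-0.003,0.001,0.193],0],[[-0.003,0.001,0.193],0],[[-0.003,0.001,0.193],0]]}}

```text
time_s: 4.2
tool_pos: [0.5805, -0.2585, 0.0288]
tool_rot: [179.9, -0.0, 66.0]
force: [0.0, 0.0, -0.6]
grip_width: 0.087
```

{"method": "move_arm", "body": {"steps": [[[0,0,0],0],[[0,0,0],0],[[0,0,0],0],[[0,0,0],0],[[0,0,0],0],[[0,0,0],0],[[0,0,0],0],[[0,0,0],0]], "hand": 1, "squeeze": 35}}

```text
time_s: 5.2
tool_pos: [0.5796, -0.2581, 0.0275]
tool_rot: [-180.0, -0.0, 66.0]
force: [-0.5, 0.7, 0.4]
grip_width: 0.027
```

{"method": "move_arm", "body": {"steps": [[[0,0,-0.01],0],[[0,0,-0.03],0],[[0,0,-0.07],0],[[0,0,-0.12],0],[[0,0,-0.15],0],[[0,0,-0.15],0],[[0,0,-0.15],0]]}}

```text
time_s: 6.08
tool_pos: [0.5789, -0.2576, 0.1765]
tool_rot: [-179.9, -0.0, 66.0]
force: [0.6, 0.0, -4.3]
grip_width: 0.0272
```

```bash
python3 - <<'E'
from h import *
T=pose();o=env.get_obs(); im,d=env.read_camera('wrist'); P=cloud('wrist',d,T)
cv2.imwrite('pics/w2.png',im[:,:,::-1])
m=(P[...,2]>.08)&(P[...,2]<.22)
for r in env.cut_out('wrist','lid')[:2]:
    q=P[r['region']]; q=q[~np.isnan(q[:,0])]; print(r['conf'],r['uv'],np.median(q,0))
    z=np.median(q[:,2]); q=q[abs(q[:,2]-z)<.01]; A=np.c_[q[:,:2]-q[:,:2].mean(0),np.ones(len(q))]; print('tilt',np.linalg.lstsq(A,q[:,2],rcond=None)[0]); print(cv2.minEnclosingCircle(q[:,:2].astype(np.float32)))
print(o['tool_pos'],o['tool_rot'],o['force'],o['wrist_torque'],o['grip_width'],'tank',tool([.4957,.0315,.18],T))
E
```

```text
0.93 [102.9, 325.2] [ 0.2849165  -0.30158676  0.01418941]
tilt [-0.01897778  0.00700825  0.01407878]
((0.28162121772766113, -0.30187445878982544), 0.03435295820236206)
0.67 [319.5, 201.6] [ 0.58984029 -0.22833972  0.16289979]
tilt [-0.00355608  0.00041434  0.16289402]
((0.5809044241905212, -0.25318586826324463), 0.07193772494792938)
[ 0.57892317 -0.25762319  0.17653029] [-1.79902427e+02 -1.86441676e-02  6.59947317e+01] [ 0.59217195  0.0373262  -4.30630986] [-0.11175029  0.1573126  -0.04722765] 0.02716702464034457 tank [ 0.2303 -0.1937 -0.0031]
```

{"method": "move_arm", "body": {"steps": [[[0.04,0,0],0],[[0.08,0,0],0],[[0.13,0,0],0],[[0.16,0,0],0],[[0.18,0,0],0],[[0.18,0,0],0],[[0.18,0,0],0],[[0.18,0,0],0]]}}

```text
time_s: 7.18
tool_pos: [0.6522, -0.0962, 0.1777]
tool_rot: [180.0, 0.0, 65.8]
force: [-0.4, 0.2, -2.4]
grip_width: 0.0275
```

```bash
python3 - <<'E'
from h import *
T=pose();o=env.get_obs(); im,d=env.read_camera('wrist'); P=cloud('wrist',d,T)
cv2.imwrite('pics/w3.png',im[:,:,::-1])
z=P[...,2]; m=(abs(z-.084)<.006)&(np.linalg.norm(P[...,:2]-[.4957,.0315],axis=-1)<.14)
q=P[m]; print('cleaner',cv2.minAreaRect(q[:,:2].astype(np.float32)),np.median(q[:,2]))
# inner edge of mouth: per-angle nearest top point
v=q[:,:2]-[.4957,.0315]; a=np.degrees(np.arctan2(v[:,1],v[:,0])); r=np.hypot(*v.T)
e=[]
for b in range(-180,180,5):
    s=(a>=b)&(a<b+5)
    if s.sum()>3: e.append(q[s][r[s].argmin(),:2])
e=np.array(e); print('mouth',circ(e),len(e))
m=(z>.15)&(z<.175)&(np.linalg.norm(P[...,:2]-T[:2,3],axis=-1)<.09)
for r in env.cut_out('wrist','lid')[:3]: print(r['conf'],r['uv'],r['region'].sum(),np.nanmedian(P[r['region']],0))
q=P[m]; hull=cv2.convexHull(q[:,:2].astype(np.float32))[:,0]
h=hull[np.linalg.norm(hull-T[:2,3],axis=1)>.06]; print('lid flange',circ(h),len(h),q.mean(0))
c=circ(h)[0]; print('lid in tool',tool([*c,.16],T))
print(o['tool_pos'],o['tool_rot'],o['force'],'tank in tool',tool([.4957,.0315,.1],T))
E
```

```text
cleaner ((0.4956769049167633, 0.031375788152217865), (0.1809314638376236, 0.18086504936218262), 78.95775604248047) 0.08315311620344079
mouth (array([0.49614317, 0.03108677]), np.float64(0.0592757482825674)) 62
0.84 [319.7, 201.6] 29536 [ 0.66323399 -0.06702679  0.16407535]
lid flange (array([ 0.65265054, -0.09469829]), np.float64(0.07183171000816496)) 43 [ 0.66403703 -0.06928883  0.16414205]
lid in tool [ 0.0015 -0.0002  0.0177]
[ 0.65220576 -0.09617745  0.17774952] [1.79981677e+02 4.20808131e-02 6.58082497e+01] [-0.40945146  0.18370626 -2.42379602] tank in tool [ 0.0524 -0.1951  0.0776]
```

View pics/w3.png

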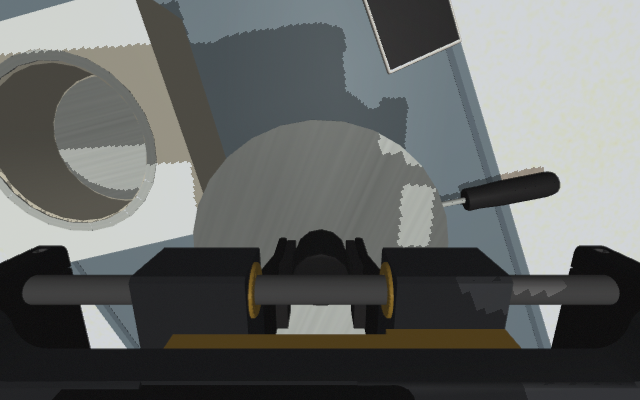

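Tank mouth is at (75,135) in the picture. It fits at (0.496, 0.031) with radius 59.3 mm, which agrees with the box fit. The lid is level in the jaws. I'll move over the tank.

{"method": "move_arm", "body": {"steps": [[[0.01,-0.04,0],0],[[0.025,-0.09,0],0],[[0.04,-0.14,0],0],[[0.047,-0.175,0],0],[[0.0505,-0.1945,0],0],[[0.0505,-0.1945,0.025],0],[[0.0505,-0.1945,0.05],0],[[0.0505,-0.1945,0.05],0],[[0.0505,-0.1945,0.05],0],[[0.0505,-0.1945,0.05],0]]}}

```text
time_s: 8.52
tool_pos: [0.4967, 0.0315, 0.1288]
tool_rot: [179.9, -0.1, 66.0]
force: [0.8, -0.3, -3.4]
grip_width: 0.0271
```

```bash
cat > ld.py <<'E'
from h import *
T=pose();o=env.get_obs(); im,d=env.read_camera('wrist'); P=cloud('wrist',d,T)
cv2.imwrite('pics/w4.png',im[:,:,::-1])
env.cut_out('wrist','lid')
zf=T[2,3]-.0135; z=P[...,2]
m=(abs(z-zf)<.008)&(np.linalg.norm(P[...,:2]-T[:2,3],axis=-1)<.09)
q=P[m]; hull=cv2.convexHull(q[:,:2].astype(np.float32))[:,0]
h=hull[np.linalg.norm(hull-T[:2,3],axis=1)>.06]; c,r=circ(h); print('lid',c,r,q.mean(0))
A=np.c_[q[:,:2]-q[:,:2].mean(0),np.ones(len(q))]; print('tilt',np.linalg.lstsq(A,q[:,2],rcond=None)[0])
print(o['tool_pos'],o['tool_rot'],o['force'],'need',T[:3,:3].T@np.r_[np.array([.496,.0312])-c,0],o['grip_width'])
E
python3 ld.py
```

```text
lid [0.4971733  0.03297723] 0.07183525280610241 [0.50855284 0.05856499 0.11526295]
tilt [ 0.00033241 -0.00019641  0.11526295]
[0.49671097 0.03148804 0.12879128] [ 1.79905638e+02 -8.83693872e-02  6.59686464e+01] [ 0.79113936 -0.34496481 -3.44035863] need [-2.10098867e-03 -3.47841289e-04 -3.81330787e-06] 0.027062870761049646
```

{"method": "move_arm", "body": {"steps": [[[-0.002,0,0.004],0],[[-0.002,0,0.009],0],[[-0.002,0,0.013],0],[[-0.002,0,0.017],0],[[-0.002,0,0.02],0],[[-0.002,0,0.022],0],[[-0.002,0,0.024],0],[[-0.002,0,0.025],0],[[-0.002,0,0.026],0],[[-0.002,0,0.026],0],[[-0.002,0,0.026],0]]}}

```text
time_s: 10.0
tool_pos: [0.495, 0.0298, 0.1016]
tool_rot: [180.0, -0.0, 66.0]
force: [-0.0, -0.4, -3.7]
grip_width: 0.0275
```

```bash
python3 ld.py
```

```text
lid [0.49500558 0.02980828] 0.08990827408029389 [0.51071756 0.06507642 0.08625605]
tilt [-0.01708656 -0.03373756  0.08625605]
[0.49498801 0.02975432 0.10162074] [ 1.79993887e+02 -9.17259207e-03  6.59943685e+01] [-3.70652563e-03 -3.67503474e-01 -3.73890769e+00] need [1.67590052e-03 3.42220935e-04 3.04808953e-07] 0.027511877062734117
```

{"method": "move_arm", "body": {"steps": [[[0,0,0.001],0],[[0,0,0.001],0],[[0,0,0.0015],0],[[0,0,0.002],0],[[0,0,0.002],0]]}}

```text
time_s: 10.72
tool_pos: [0.4951, 0.0298, 0.1014]
tool_rot: [-180.0, -0.1, 66.0]
force: [-6.6, -0.3, 12.9]
grip_width: 0.0271
```

```bash
sed -i 's/<.008)&(np.linalg/<.0035)\&(np.linalg/; s/zf=.*-.0135/zf=T[2,3]-.0132/' ld.py; python3 ld.py; python3 - <<'E'
from h import *
T=pose(); im,d=env.read_camera('wrist'); P=cloud('wrist',d,T)
z=P[...,2]; r=np.linalg.norm(P[...,:2]-[.496,.0312],axis=-1)
for a,b in((.03,.068),(.078,.088)):
    q=P[(r>a)&(r<b)&(z>.07)&(z<.1)]; A=np.c_[q[:,:2]-[.496,.0312],np.ones(len(q))]; print(np.linalg.lstsq(A,q[:,2],rcond=None)[0],np.median(q[:,2]),len(q))
E
```

```text
lid [0.49484853 0.03834147] 0.08203050109261409 [0.50693413 0.0570658  0.08788533]
tilt [-0.00152248  0.00032766  0.08788533]
[0.49507695 0.02979124 0.10139321] [-1.79953506e+02 -5.43333757e-02  6.59876265e+01] [-6.5550877  -0.27881673 12.85396815] need [-6.05485706e-03  3.95792216e-03 -8.95353877e-06] 0.02709268606515924
[-0.00141081  0.00052494  0.08786926] 0.08786703581611169 21419
[-0.00148156  0.00065542  0.08286218] 0.08285737429857978 9193
```

View pics/w4.png

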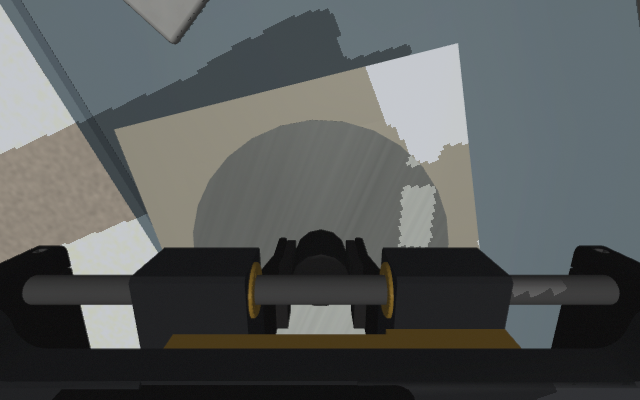

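The lid is at (320,200). Its flange top is 5.0 mm above the cleaner top and parallel to it, so it is seated. I'll release it.

{"method": "move_arm", "body": {"steps": [[[0,0,-0.0015],0],[[0,0,-0.0015],0],[[0,0,-0.0015],0],[[0,0,-0.0015],0],[[0,0,-0.0015],0],[[0,0,-0.02],0],[[0,0,-0.05],0],[[0,0,-0.1],0],[[0,0,-0.13],0],[[0,0,-0.13],0],[[0,0,-0.13],0],[[0,0,-0.13],0]], "hand": -1}}

```text
time_s: 12.38
tool_pos: [0.4941, 0.0296, 0.2281]
tool_rot: [-179.9, 0.1, 66.0]
force: [-0.1, 0.1, -0.6]
grip_width: 0.0872
```

```bash
python3 - <<'E'
from h import *
T=pose();o=env.get_obs(); im,d=env.read_camera('wrist'); P=cloud('wrist',d,T)
z=P[...,2]; r=np.linalg.norm(P[...,:2]-[.496,.0312],axis=-1)
for a,b in((.02,.066),(.078,.088)):
    q=P[(r>a)&(r<b)&(z>.07)&(z<.1)]; A=np.c_[q[:,:2]-[.496,.0312],np.ones(len(q))]; print(np.linalg.lstsq(A,q[:,2],rcond=None)[0],len(q))
print('flange',discfit(P,.123,[.496,.0312],.04))
S=cloud('top',env.read_camera('top')[1],T); z=S[...,2]
# pedal: from initial top & scene clouds
for n in ['scene','top']:
    Q=cloud(n,np.load(n+'.npy'))
    for k in env.cut_out('top','pedal')[:0]: pass
    env_m=(Q[...,2]>.015)&(Q[...,2]<.08)&(np.linalg.norm(Q[...,:2]-[.52,.268],axis=-1)<.1)
    q=Q[env_m]; cv=(q[:,0]<.56); s=q[cv]
    A=np.c_[s[:,:2],np.ones(len(s))]; w=np.ones(len(s),bool)
    for _ in range(6):
        g=np.linalg.lstsq(A[w],s[w,2],rcond=None)[0]; w=abs(A@g-s[:,2])<.004
    p=s[w]; print(n,'plane slope',np.hypot(*g[:2]),'dir up',np.degrees(np.arctan2(g[1],g[0])),len(p), cv2.minAreaRect(p[:,:2].astype(np.float32)),p.mean(0))
print(o['tool_pos'],o['tool_rot'],o['force'],o['grip_width'],o['qpos'])
E
```

```text
[-0.00126812  0.00064388  0.08787701] 13351
[-0.00163938  0.00041051  0.08287714] 5524
flange (((0.49572858214378357, 0.0315491259098053), 0.014059465378522873), array([0.49573752, 0.03220165, 0.1216392 ]), np.int64(810))
scene plane slope 0.29797202729524774 dir up -158.16511039359636 876 ((0.5109973549842834, 0.2748565971851349), (0.14364995062351227, 0.10270620137453079), 25.119644165039062) [0.50649928 0.26970133 0.05039968]
top plane slope 0.27969980209773315 dir up -156.98639447060464 737 ((0.5067431330680847, 0.27776679396629333), (0.14820359647274017, 0.10180692374706268), 25.08148193359375) [0.50272312 0.27341365 0.05144069]
[0.49407154 0.02961854 0.22812575] [-1.79892107e+02  1.00701484e-01  6.59934130e+01] [-0.05652973  0.10718612 -0.64103475] 0.0872337708549862 [-43.21546348  -1.69065979  36.36273452 105.8208322    1.0664647
  75.68744006 -31.13755516]
```

The lid is released: flange 5.0 mm above the top, level, knob at (0.496, 0.032). Next is the grey pedal.

{"method": "move_arm", "body": {"steps": [[[0.05,-0.02,0],-0.1],[[0.1,-0.045,0],-0.2],[[0.15,-0.07,0],-0.3],[[0.19,-0.09,0],-0.42],[[0.21,-0.098,0],-0.42],[[0.21,-0.098,0],-0.42],[[0.21,-0.098,0],-0.42],[[0.21,-0.098,0],-0.42]], "hand": 1}}

```text
time_s: 13.58
tool_pos: [0.4916, 0.2592, 0.2298]
tool_rot: [180.0, 0.0, 89.8]
force: [-0.0, -0.1, 0.4]
grip_width: 0.015
```

```bash
python3 - <<'E'
from h import *
T=pose();o=env.get_obs(); im,d=env.read_camera('wrist'); P=cloud('wrist',d,T)
cv2.imwrite('pics/w5.png',im[:,:,::-1])
near=np.linalg.norm(P[...,:2]-[.52,.268],axis=-1)<.16
for n in ['pedal','pedal_base']:
  for r in env.cut_out('wrist',n)[:2]:
    m=r['region']&near; q=P[m]; print(n,r['conf'],r['uv'],m.sum(),cv2.minAreaRect(q[:,:2].astype(np.float32)) if m.sum() else 0,np.percentile(q[:,2],[2,50,98]) if m.sum() else 0)
    if n=='pedal' and m.sum():
        hi=q[q[:,2]>.054]; print('hi',hi.mean(0),cv2.minAreaRect(hi[:,:2].astype(np.float32)))
        A=np.c_[q[:,:2],np.ones(len(q))]; w=np.ones(len(q),bool)
        for _ in range(6):
            g=np.linalg.lstsq(A[w],q[w,2],rcond=None)[0]; w=abs(A@g-q[:,2])<.004
        print('slope',np.hypot(*g[:2]),np.degrees(np.arctan2(g[1],g[0])))
print(o['tool_pos'],o['tool_rot'],o['force'],o['grip_width'])
E
```

```text
pedal 0.95 [48.1, 71.6] 0 0 0
pedal 0.84 [331.2, 176.7] 11054 ((0.5039872527122498, 0.2597333788871765), (0.1523505598306656, 0.11132752150297165), 23.582698822021484) [0.02971277 0.05152511 0.06610873]
hi [0.46908653 0.25784233 0.0608685 ] ((0.4747413992881775, 0.25786224007606506), (0.0685005635023117, 0.09141261130571365), 23.63368797302246)
slope 0.3035979792352393 -156.05508938326076
pedal_base 0.66 [338.4, 162.8] 15143 ((0.5194951891899109, 0.2711913287639618), (0.20308054983615875, 0.12739014625549316), 23.107179641723633) [0.00699887 0.04098204 0.0658746 ]
pedal_base 0.65 [69.1, 74.2] 0 0 0
[0.491563   0.25918405 0.22982679] [1.79979852e+02 3.11101703e-03 8.98320626e+01] [-0.00846918 -0.07227606  0.43776494] 0.01503790190728923
```

View pics/w5.png

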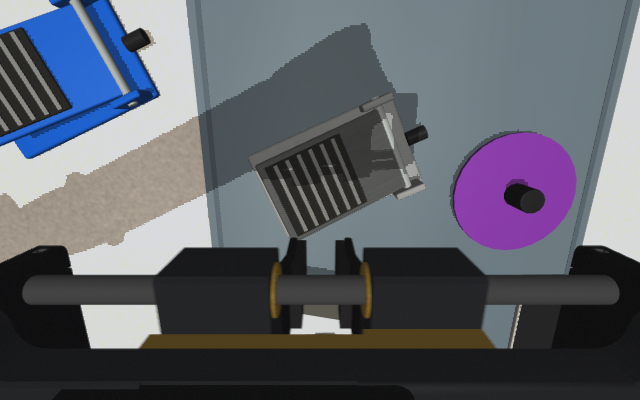

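Grey pedal with ribbed pad is centred near (315,187). The blue look-alike is at the upper left and stays well clear. I'll locate the tread.

```bash
python3 - <<'E'
from h import *
T=pose();o=env.get_obs(); im,d=env.read_camera('wrist'); P=cloud('wrist',d,T)
m=env.cut_out('wrist','pedal'); near=np.linalg.norm(P[...,:2]-[.52,.268],axis=-1)<.11
r=[k['region'] for k in m if (k['region']&near).sum()>3000][0]&near
u=-np.array([np.cos(np.radians(23.6)),np.sin(np.radians(23.6))]); n=np.array([-u[1],u[0]])
q=P[r]; a=q[:,:2]@u; b=q[:,:2]@n
for s in np.arange(np.nanmin(a),np.nanmax(a),.012):
    k=(a>=s)&(a<s+.012); z=np.median(q[k,2]); k&=abs(q[:,2]-z)<.004; bb=np.percentile(b[k],[2,98])
    print(k.sum(),'z',round(float(z),4),'width',round(float(bb[1]-bb[0]),3),'ctr',np.round(u*(s+.006)+n*bb.mean(),4))
print(P[187,315],o['grip_width'],T[:3,3],tool([.4747,.2579,.08],T))
E
```

```text
864 z 0.0308 width 0.088 ctr [0.5644 0.2973]
905 z 0.0338 width 0.087 ctr [0.5532 0.2928]
904 z 0.0369 width 0.087 ctr [0.5423 0.2879]
896 z 0.0399 width 0.088 ctr [0.5313 0.283 ]
882 z 0.0473 width 0.08 ctr [0.5201 0.2787]
904 z 0.0502 width 0.084 ctr [0.5094 0.2733]
913 z 0.0533 width 0.083 ctr [0.4982 0.269 ]
929 z 0.0563 width 0.082 ctr [0.4871 0.2643]
934 z 0.0595 width 0.081 ctr [0.4762 0.2593]
958 z 0.0626 width 0.083 ctr [0.4651 0.2549]
897 z 0.0651 width 0.084 ctr [0.4541 0.25  ]
513 z 0.0637 width 0.087 ctr [0.4433 0.2446]
22 z 0.009 width 0.095 ctr [0.4343 0.2354]
[0.48527646 0.2630866  0.05579475] 0.004681032125109925 [0.49113504 0.26038859 0.22979079] [-0.0026 -0.0165  0.1498]
```

{"method": "move_arm", "body": {"steps": [[[-0.0045,-0.0235,0.04],0],[[-0.0045,-0.0235,0.09],0],[[-0.0045,-0.0235,0.125],0],[[-0.0045,-0.0235,0.14],0],[[-0.0045,-0.0235,0.14],0],[[-0.0045,-0.0235,0.14],0]]}}

```text
time_s: 14.58
tool_pos: [0.4686, 0.2576, 0.0912]
tool_rot: [179.9, -0.1, 90.1]
force: [-0.1, 0.0, -0.3]
grip_width: 0.0003
```

{"method": "move_arm", "body": {"steps": [[[0,0,0.008],0],[[0,0,0.014],0],[[0,0,0.018],0],[[0,0,0.022],0],[[0,0,0.026],0],[[0,0,0.03],0],[[0,0,0.034],0],[[0,0,0.038],0],[[0,0,0.042],0],[[0,0,0.046],0],[[0,0,0.048],0],[[0,0,0.049],0],[[0,0,0.049],0]]}}

```text
time_s: 16.2
tool_pos: [0.4657, 0.2564, 0.0421]
tool_rot: [-179.7, 0.0, 90.1]
force: [-9.3, -5.0, 18.8]
grip_width: 0.0007
```

{"method": "move_arm", "body": {"steps": [[[0,0,0.001],0],[[0,0,0.0015],0],[[0,0,0.0015],0]]}}

```text
time_s: 16.58
tool_pos: [0.4657, 0.2564, 0.0419]
tool_rot: [-179.7, 0.0, 90.1]
force: [-12.5, -6.0, 28.6]
grip_width: 0.0005
```

Force rises steeply (19 → 29 N) with only 0.2 mm of travel, so the pedal is on its stop. I'll hold for over two seconds.

{"method": "move_arm", "body": {"steps": [[[0,0,0],0],[[0,0,0],0],[[0,0,0],0],[[0,0,0],0],[[0,0,0],0],[[0,0,0],0],[[0,0,0],0],[[0,0,0],0],[[0,0,0],0],[[0,0,0],0],[[0,0,0],0],[[0,0,0],0],[[0,0,0],0],[[0,0,0],0],[[0,0,0],0],[[0,0,0],0],[[0,0,0],0],[[0,0,0],0],[[0,0,0],0]]}}

```text
time_s: 18.95
tool_pos: [0.4657, 0.2564, 0.0419]
tool_rot: [-179.7, 0.0, 90.1]
force: [-12.5, -6.5, 29.1]
grip_width: 0.0002
```

{"method": "move_arm", "body": {"steps": [[[0,0,-0.006],0],[[0,0,-0.014],0],[[0,0,-0.024],0],[[0,0,-0.036],0],[[0,0,-0.06],0],[[0,0,-0.1],0],[[0,0,-0.15],0],[[0,0,-0.18],0],[[0,0,-0.18],0],[[0,0,-0.18],0],[[0,0,-0.18],0]]}}

```text
time_s: 20.32
tool_pos: [0.4664, 0.2564, 0.2173]
tool_rot: [-179.9, 0.1, 90.1]
force: [-1.0, 1.1, 0.0]
grip_width: 0.0007
```

```bash
python3 - <<'E'
from h import *
T=pose();o=env.get_obs(); im,d=env.read_camera('wrist'); P=cloud('wrist',d,T)
near=np.linalg.norm(P[...,:2]-[.467,.2555],axis=-1)<.008; print('tread z wrist',np.nanmedian(P[near][:,2]),near.sum())
for n in ['scene','top']:
    im,d=env.read_camera(n); cv2.imwrite(f'pics/{n}9.png',im[:,:,::-1]); P=cloud(n,d)
    k=np.linalg.norm(P[...,:2]-[.467,.2555],axis=-1)<.01; print(n,'tread',np.nanmedian(P[k][:,2]) if k.any() else None)
    r=np.linalg.norm(P[...,:2]-[.496,.0315],axis=-1); print('flange z',np.nanmedian(P[(r>.03)&(r<.066)][:,2]))
    P0=cloud(n,np.load(n+'.npy'))
    for q,c in dict(phone=(.795,.053),bottle=(.56,.526),tray=(.54,-.545),driver=(.83,-.174)).items():
        for s in env.cut_out(n,q)[:1]: print(q,round(s['conf'],2),s['uv'],np.nanmedian(P[s['region']],0).round(3),'was here',np.nanmedian(P0[s['region']],0).round(3))
print(o['time_s'],o['tool_pos'],o['force'])
E
```

```text
tread z wrist 0.25706663639025573 805
scene tread 0.23366589385050024
flange z 0.08890520411958336
bottle 0.84 [493.6, 186.4] [0.563 0.524 0.085] was here [0.563 0.524 0.085]
tray 0.58 [139.4, 275.9] [ 0.542 -0.547  0.007] was here [ 0.542 -0.547  0.007]
driver 0.83 [289.0, 340.6] [ 0.829 -0.176  0.023] was here [ 0.83  -0.176  0.023]
top tread 0.618803101117803
flange z 0.08873184979431303
phone 0.61 [294.8, 120.9] [0.793 0.055 0.008] was here [0.793 0.055 0.008]
bottle 0.86 [148.0, 193.0] [0.539 0.528 0.099] was here [0.539 0.528 0.098]
tray 0.95 [477.8, 181.2] [ 0.54  -0.544  0.005] was here [ 0.541 -0.544  0.005]
driver 0.8 [360.0, 108.3] [ 0.818 -0.172  0.021] was here [ 0.819 -0.172  0.021]
20.325 [0.4663816  0.25636229 0.21732349] [-1.02060842  1.07523316  0.01756882]
```

View pics/scene9.png

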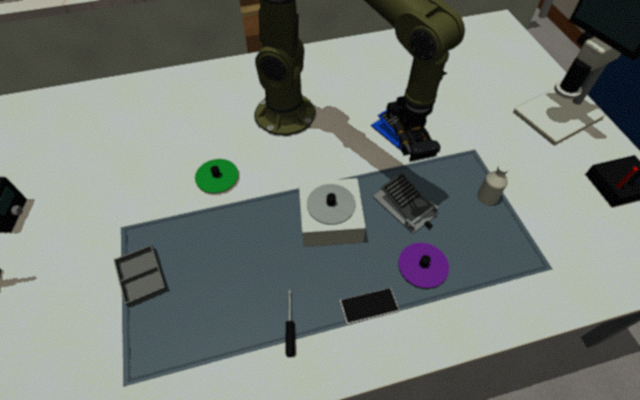

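The lid is seated on the cleaner at (331,203), the pedal at (405,200) is clear of the arm, and the bystanders haven't moved. The tread readings above actually hit the gripper, so I'll recheck only the points below it, then hand in.

```bash
python3 - <<'E'
from h import *
ok=False
T=pose(); 
for n in ['scene','wrist']:
    P=cloud(n,env.read_camera(n)[1],T); k=(np.linalg.norm(P[...,:2]-[.467,.2555],axis=-1)<.012)&(P[...,2]<.1); z=np.nanmedian(P[k][:,2]) if k.any() else None; print(n,k.sum(),z)
    ok|=z is not None and z>.057
if ok: print(env.sign_off())
E
```

```text
scene 44 0.06246375618720268
wrist 444 0.062323179436786835
the job is handed in; nothing more can be done
None
```

The job is done and handed in: the steel lid sits seated and level on the tank, and the grey pedal was pressed, held and released after that. The arm finished at about 20 s of the 69 s allowed.

- **Lid:** I gripped it by the knob and lowered it slowly until it touched, at about 13 N. After letting go, the flange top was 5.0 mm above the cleaner's top and parallel to it. The knob was within about 1 mm of the tank's centre.
- **Pedal:** I pressed it to its stop, where the fingertips reached 34 mm and the force rose from 19 to 29 N with almost no travel. I held it there for at least 2.4 s. The tread came back to 62 mm, its rest height.
- **Other things:** The phone, bottle, tray and screwdriver were within 1 mm of where they began. The look-alikes were never touched. The arm ended clear of everything.

Two checks went wrong along the way:
- **Tread height:** the first check after release picked up the gripper by mistake. I repeated it with two cameras before handing in.
- **Phone:** the final scene picture's detection missed it. The top camera found it in place, and it is visible in the scene picture.

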